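Fit the length stop to the trimming gauge

ROBOT

A 6-joint arm with a two-finger parallel gripper is mounted at the origin on the work surface. World frame = base frame: x ahead of the robot, y to its left, z up, the work surface at z = 0. Lengths are in m, angles in rad, forces in N, time in s.
With the tool pointing down it reaches from about 0.225 to 0.875 m from the base axis. Payload 3.4 kg.
Tool frame: the origin (TCP) lies between the finger pads; the fingertips stand 8 mm ahead of it and the grasp point (between the pads) lies 11 mm behind it; z points along the fingers, y is the line along which they close (so a half turn about z gives the same grasp; the last joint's range is limited). The gripper opens to 85 mm and grips with 20 to 120 N. Pads are 22 mm wide; open, the fingers measure 114 mm over their backs; the gripper's body (76 mm by 85 mm) begins 54 mm behind the grasp point. The pads swing forward as they close: fully open they stand 13 mm farther back than shut.
Start: joints at [1.183, 0.276, 1.505, -0, 1.361, -0.121], TCP at [0.152, 0.555, 0.239] pointing down, gripper open.
Joint ranges: [-2.89, 2.89], [-0.75, 2.08], [0.22, 2.7], [-1.18, 4.32], [0.11, 2.71], [-2.7, 2.7]. Speed limits (rad/s): [2.57, 2.57, 3.14, 3.14, 3.14, 3.14].

INTERFACE

Orientations are given as a unit quaternion [w, x, y, z].
In Python, from rig import manip gives the robot as it stands.
- The arm moves only by the tool move_arm, never from a script. Its argument "deltas" is a list that holds one entry, the list of rows, each a list of 5 numbers: the shift along the tool's x, y, z normalised to -1 to 1, where 1 is 80 cm, then the turn about the tool's z normalised to -1 to 1, where 1 is 120 degrees, then the closure, from -1 (fully open) to 1 (shut). In form: [[[tx, ty, tz, twist, grip], ...]]. A call has 1 to 12 rows; each row is the pose to reach, as a shift and turn from the pose commanded when the call began, along the tool's axes at that moment; what a row does not reach only later rows make up. A row lasts 1/10 s, in which the tool goes at most 50 mm and 8.59 degrees, less where a joint would pass 70% of its speed; a pose out of reach is approached as far as the arm can. A call with a number of a shift or a turn outside -1 to 1 is refused whole. A call with a gripper value outside its range is refused whole. The fingers move at their own pace and stop on an object; "squeeze" is the grip in N (left out, the last holds). Time passes only in rows, so rows that repeat a pose let the fingers close. It gives the time, the measured TCP pose, the force, the opening and the grip force at its end, in the units of the state.
- manip.get_state(): the state, without advancing time (a new reading comes with each control period).
- manip.get_image(name): name is "scene" or "side" or "wrist"; returns the picture (384x512x3 uint8, red, green, blue); there is no depth.
- manip.camera_params(name): a dict with "fx", "fy", "cx", "cy" (pixels), "R" (3x3) and "t" (3): a world point X has camera coordinates R X + t; the wrist camera has in their place "tool_from_camera" (4x4, takes a point from camera to tool coordinates, whose origin is the TCP and whose axes are the flange's). Camera axes: x right, y down, z forward; pixel columns grow to the right and rows downward; lengths in m; the calibration is good to about 2 mm. A picture is of the moment at which its call begins: read the wrist's pose just before it. camera_params takes no time and is no camera call.
- manip.sign_off(): hands the job in; it is judged then, once.
The state is a dict: "clock": time; "qpos": joint angles; "qd": joint speeds; "effort": joint torques, N m; "position": TCP position; "ee_rot": TCP orientation; "contact_force": force on the tool from outside, world axes, zero at the start; "moment": the same for the moment, N m; "width": finger opening in m; "gripper_force": force on a finger pad.
Only numpy, scipy, OpenCV 4.12 (cv2) and the standard library are available. Lean on these libraries where they do the work, as an engineer would, in place of code of your own. Each camera call takes 0.05 s, during which the arm holds its last target. There are 200 camera calls.

TASK

The trimming gauge on the cigar roller's bench needs its length stop: from the pocket tray lift out the shoe whose dark wooden head is a flat bar running lengthwise along its foot, bring it to the open end of the gauge's rail, feed its foot in under the lips and slide it along until the steel line round the middle of its head is level with the brass pointer. Leave it there, let go, and do not shift the pointer, the other two shoes or anything else on the bench.

Things in the scene. Friction and masses are not known exactly. Their poses are not given: they have to be found in the camera images.
- shoe: the length stop to be fitted: a steel foot 38 wide (x) x 70 long (y) x 8 high and, on its middle, a steel neck 12 (x) x 50 (y) x 16 high; above it a dark wooden bar head 16 thick (x) x 56 long (y) x 44 high, from 24 to 68 mm above the origin, with flat sides to grip across x and a 2 mm steel line round the middle (y = 0). The same either way round. About 0.15 to 0.31 kg. Origin: centre of the foot's underside; z up, y along the foot's long side.
- shoe_knob: a shoe to leave in its pocket: same foot and neck, but the head is an upright round knob 34 in diameter, 24 to 68 mm above the origin. Origin: centre of the foot's underside; z up, y along the foot's long side.
- shoe_cross: a shoe to leave in its pocket: same foot and neck, but the head is a bar 44 mm long lying crosswise (along x), 16 thick (y), 24 to 68 mm above the origin. Origin: centre of the foot's underside; z up, y along the foot's long side.
- tray: fixed wooden tray 235 (x) x 110 (y) x 26 high with three open pockets side by side along x, centres at x = -75, 0 and +75 mm; each pocket 48 (x) x 80 (y), floor 6 mm and walls 26 mm above the origin. Each holds a shoe, in any order, long side along the tray's y. Origin: centre of the underside.
- gauge: fixed trimming gauge: dark steel base plate (x -55 to 95, y -110 to 140, top at z = 8 mm) with an aluminium C-shaped rail along y from y = -110 (open end) to y = 110, where a grey block 75 wide and 60 high closes it. The channel is 45 wide and 14 high (z 8 to 22) under two lips 6 thick (top at z = 28); the slot between the lips is 22 wide; the rail is 61 wide outside. Origin: underside, below the middle of the rail; z up, +y from the open to the closed end.
- rail_mouth (a point): point on the channel floor at the middle of the rail's open end (8 mm above the bench); +y runs into the rail along its centre line, z up. A shoe's origin riding on the rail's floor has x = 0 and z = 0 here, and its foot is wholly inside when its y is over 35 mm.
- pointer_tip (a point): tip of the brass pointer beside the rail on its +x side, 28 mm above the bench and 30 mm from the rail's centre line; axes as the gauge's. The shoe is in position when its origin has the same y as this tip. The pointer stands 80 to 160 mm in from the open end, on a stiff slide (about 4 N) and carries a brass block 26 (x) x 18 (y), no higher than 30 mm above the bench.
- dish: red plastic dish, 90 across, 22 high, bystander; origin under its centre
- paste_jar: glass jar with a steel cap, 60 across, 75 high, bystander; origin under its centre
- pouch: black case 55 x 110 x 40 high, bystander; origin under its centre
- knife: flat round dark steel leaf knife, 110 across, 5 thick, bystander; origin under its centre
- brush: hand brush lying along its x, bystander
- cigars: small wooden board 170 x 100 with four cigars on it, 29 high, bystander; origin under its centre
Not all that is in view belongs to the job. Leave any purple look-alike of the shoe alone.

How it is judged:
By the outcome, as a careful person would: the job done as asked, in the order asked, and still so for the second after the job is handed in, with the robot touching nothing.
It also fails if it takes over 45 s, if anything falls off the work surface, if the arm or the gripper's body presses on something with over 40 N, if the wrist force passes 120 N, or if a joint passes its speed limit or range.

## Working session

There is one attempt and no reset: what is moved stays moved. The work goes in short steps, Python scripts to look and compute and a tool call to move; the robot and the scene stay as the last step left them, time stands still between calls to the robot, and variables do not carry over. Pictures are saved under pics/ and viewed, at most 10 in all, crops included, and the job is handed in when it is done.

Besides the shell and the picture viewer there is one more tool, called after ">>>" in YAML: its name, and indented under it one key for each argument. move_arm: Moves the arm, as the interface text tells. Scaled input: -1 to 1 covers 80 cm each way for a shift and 120 degrees each way for a turn. Its arguments: {"type":"object","properties":{"deltas":{"type":"array","items":{"type":"array","items":{"type":"array","items":{"type":"number","minimum":-1,"maximum":1}}}},"squeeze":{"type":"number"}},"required":["deltas"]}

```bash
mkdir -p pics
cat > h.py <<'E'
import numpy as np,cv2
from rig import manip
from scipy.spatial.transform import Rotation as Ro
def cam(name):
    p=manip.camera_params(name);K=np.array([[p['fx'],0,p['cx']],[0,p['fy'],p['cy']],[0,0,1.]])
    if name!='wrist': return K,np.array(p['R']),np.array(p['t'])
    s=manip.get_state();q=s['ee_rot'];T=np.eye(4);T[:3,:3]=Ro.from_quat([q[1],q[2],q[3],q[0]]).as_matrix();T[:3,3]=s['position']
    C=np.linalg.inv(T@np.array(p['tool_from_camera']));return K,C[:3,:3],C[:3,3]
def ray(c,uv,z):
    K,R,t=c;d=R.T@np.linalg.inv(K)@np.array([uv[0],uv[1],1.]);o=-R.T@t
    return o+d*(z-o[2])/d[2]
def proj(c,X):
    K,R,t=c;x=K@(R@np.asarray(X,float)+t);return x[:2]/x[2]
def shot(name,fn):
    c=cam(name);im=manip.get_image(name)[:,:,::-1].copy();cv2.imwrite('pics/'+fn,im);np.savez('pics/'+fn+'.npz',K=c[0],R=c[1],t=c[2]);return c,im
def load(fn):
    d=np.load('pics/'+fn+'.npz');return d['K'],d['R'],d['t']
E
python3 - <<'E'
from h import *
ims=[]
for n in ['scene','side','wrist']:
    c,im=shot(n,n+'0.png');print(n,-c[1].T@c[2],c[1][2]);
s=manip.get_state();print(s)
E
```

```text
scene [1.51726965 0.08437516 0.84268441] [-0.77091799 -0.072588   -0.63278467]
side [-0.00483774 -0.59042748  0.77430405] [ 0.52148452  0.55105761 -0.65145176]
wrist [0.07001199 0.57826798 0.37269871] [ 0.31520874 -0.08754683 -0.94497566]
{'clock': 0.15, 'qpos': array([ 1.18297576e+00,  2.76433625e-01,  1.50581220e+00,  3.83328004e-05,
        1.36071446e+00, -1.20983633e-01]), 'qd': array([ 2.33314335e-05, -1.18817859e-03, -6.15831758e-03,  7.88029069e-04,
        2.20490349e-04,  1.69292169e-03]), 'effort': array([ 2.11393257e-03, -4.17145085e+01, -2.46030557e+01,  1.11416107e-04,
        7.64141529e-03, -2.54742787e-06]), 'position': array([0.15145784, 0.55430704, 0.23865962]), 'ee_rot': array([-1.90233327e-04,  1.33026945e-01,  9.91112185e-01, -6.57091832e-04]), 'contact_force': array([0.42650315, 0.37135963, 0.25531467]), 'moment': array([0.06774454, 0.01138989, 0.01817248]), 'gripper_force': 0.0, 'width': 0.08518321586620056}
```

View pics/scene0.png

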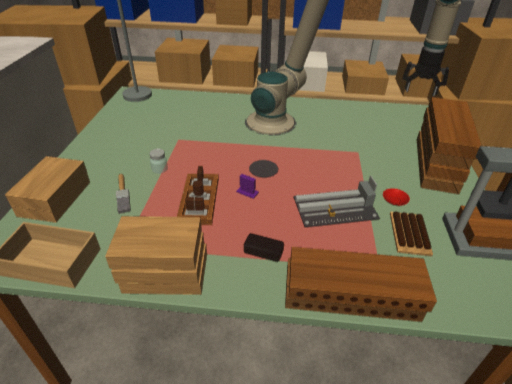

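View pics/side0.png

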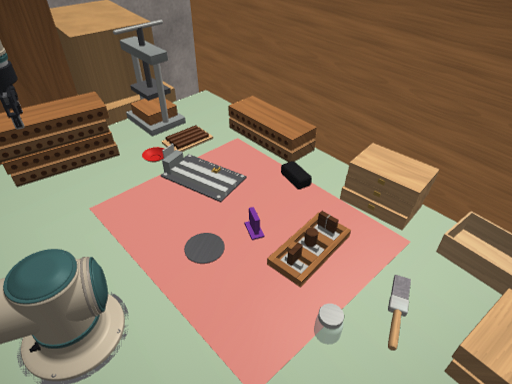

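The scene view shows the tray at about (199,198) holding three shoes and the gauge at (335,205), with its open end on the left at (297,203). It also shows the purple look-alike at (247,187). In the side view the candidate heads are at about (294,253), (311,238) and (328,222). Next I'll take close crops of the tray and the gauge.

Run:
```python
from h import *
s=cv2.imread('pics/side0.png');a=cv2.imread('pics/scene0.png')
A=cv2.resize(s[205:285,262:362],(800,640)[:2] and (700,560),interpolation=cv2.INTER_CUBIC)
t=cv2.resize(s[205:285,262:362],(400,320),interpolation=cv2.INTER_CUBIC)
t2=cv2.resize(a[160:230,170:230],(274,320),interpolation=cv2.INTER_CUBIC)
g=cv2.resize(s[140:205,150:255],(400,248),interpolation=cv2.INTER_CUBIC)
g2=cv2.resize(a[170:230,290:385],(393,248),interpolation=cv2.INTER_CUBIC)
o=np.zeros((576,800,3),np.uint8);o[:320,:400]=t;o[:320,400:674]=t2;o[322:570,:400]=g;o[322:570,400:793]=g2
cv2.imwrite('pics/crop1.png',o)
c=load('side0.png')
print('dists',[np.linalg.norm(ray(c,p,0.07)+c[1].T@c[2]) for p in[(311,238),(200,175)]])
for p in[(294,250),(311,235),(328,220)]:print(ray(c,p,.074))
c=load('scene0.png')
for p in[(199,172),(196,190),(195,207),(297,207),(362,197)]:print(ray(c,p,.05))
```

```text
dists [np.float64(0.974093025996374), np.float64(1.1702857792066825)]
[ 0.48665357 -0.21193075  0.074     ]
[ 0.55647302 -0.20730508  0.074     ]
[ 0.63245952 -0.20227083  0.074     ]
[ 0.47695353 -0.21258094  0.05      ]
[ 0.57551797 -0.20046542  0.05      ]
[ 0.65794772 -0.18459422  0.05      ]
[0.61846827 0.1318972  0.05      ]
[0.54329875 0.34107015 0.05      ]
```

View pics/crop1.png

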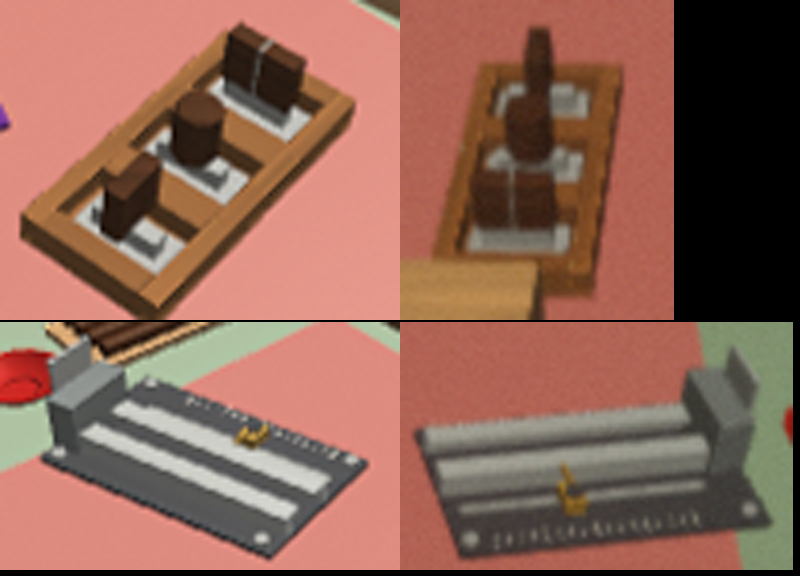

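Candidates in the side view: the crosswise bar at (294,252), the round knob at (311,238), the lengthwise bar with the steel line at (328,221), and the purple look-alike at (254,222). The crop shows the far-end shoe, at (328,221) in side and (197,210) in scene, has its bar along its foot with the line round the middle. That one is the target. Gauge +y points to the block, and the brass pointer is on the +x side. I'll fly over the gauge first and take wrist pictures.

>>> move_arm:
  deltas:
    - [[-0.62,-0.226,-0.05,0.5,-1],[-0.62,-0.226,-0.05,0.5,-1],[-0.62,-0.226,-0.05,0.5,-1],[-0.62,-0.226,-0.05,0.5,-1],[-0.62,-0.226,-0.05,0.5,-1],[-0.62,-0.226,-0.05,0.5,-1],[-0.62,-0.226,-0.05,0.5,-1],[-0.62,-0.226,-0.05,0.5,-1],[-0.62,-0.226,-0.05,0.5,-1],[-0.62,-0.226,-0.05,0.5,-1],[-0.62,-0.226,-0.05,0.5,-1],[-0.62,-0.226,-0.05,0.5,-1]]

```text
clock: 1.35
position: [0.586, 0.2464, 0.2783]
ee_rot: [0.001, 0.613, 0.79, -0.0]
contact_force: [-1.0, 0.9, 0.1]
width: 0.0855
gripper_force: 0.0
```

>>> move_arm:
  deltas:
    - [[0,0,0,0,-1],[0,0,0,0,-1],[0,0,0,0,-1]]

```text
clock: 1.65
position: [0.5812, 0.2505, 0.2794]
ee_rot: [-0.0, 0.61, 0.792, -0.0]
contact_force: [1.0, 0.4, 0.4]
width: 0.0853
gripper_force: 0.0
```

Run:
```python
from h import *
c,im=shot('wrist','wg.png')
cv2.imwrite('pics/wg2.png',cv2.resize(im,(768,576),interpolation=cv2.INTER_CUBIC))
s=manip.get_state();print(s['clock'],s['position'],s['ee_rot'],s['qpos'],s['qd'],c[0][0,0])
cs=load('side0.png')
for p in[(343,200),(409,222),(298,172),(311,187)]:print(ray(cs,p,0))
```

```text
1.7 [0.58129443 0.25047196 0.2794772 ] [-1.60720711e-04  6.10055491e-01  7.92358676e-01  2.35303185e-05] [2.96817808e-01 3.46870457e-01 1.30190129e+00 2.90155293e-04
 1.49296875e+00 3.82601656e-02] [ 0.00121262 -0.00087422 -0.00536482 -0.0031478  -0.0013897   0.00163044] 327.70356528554083
[ 0.80621607 -0.13657231  0.        ]
[ 0.86992893 -0.32959227  0.        ]
[0.81106953 0.05835225 0.        ]
[ 0.78141364 -0.02561127  0.        ]
```

View pics/wg2.png

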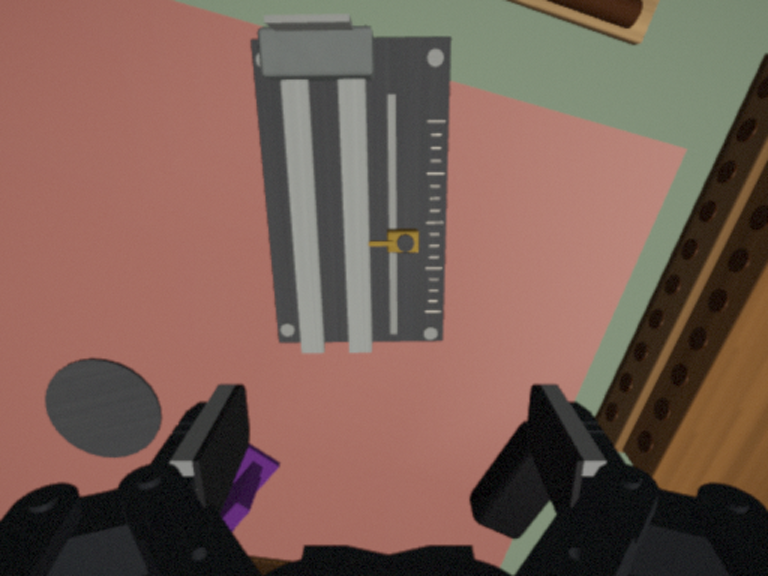

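The wrist view shows the whole gauge (768-wide pixels): lips ending at about (302–324,353) and (350–372,352), the pointer tip at (369,244), and the plate corners. I'll fit its pose and move to view the tray.

>>> move_arm:
  deltas:
    - [[-0.6475,-0.0945,0.05,0.067,-1],[-0.6475,-0.0945,0.05,0.067,-1],[-0.6475,-0.0945,0.05,0.067,-1],[-0.6475,-0.0945,0.05,0.067,-1],[-0.6475,-0.0945,0.05,0.067,-1],[-0.6475,-0.0945,0.05,0.067,-1],[-0.6475,-0.0945,0.05,0.067,-1],[-0.6475,-0.0945,0.05,0.067,-1],[-0.6475,-0.0945,0.05,0.067,-1],[-0.6475,-0.0945,0.05,0.067,-1],[-0.6475,-0.0945,0.05,0.067,-1],[-0.6475,-0.0945,0.05,0.067,-1]]

```text
clock: 2.9
position: [0.6407, -0.274, 0.2382]
ee_rot: [0.0, 0.666, 0.746, -0.001]
contact_force: [-0.2, 0.2, 0.1]
width: 0.0855
gripper_force: 0.0
```

>>> move_arm:
  deltas:
    - [[0,0,0,0,-1],[0,0,0,0,-1],[0,0,0,0,-1]]

```text
clock: 3.2
position: [0.641, -0.2687, 0.2399]
ee_rot: [0.0, 0.664, 0.748, 0.0]
contact_force: [0.4, -0.1, 1.0]
width: 0.0856
gripper_force: 0.0
```

```bash
cat >> h.py <<'E'
from scipy.optimize import least_squares
def fit(c,P,U,x0):
    P=np.array(P,float)/1000;U=np.array(U,float)
    def W(p): 
        a=p[2];R=np.array([[np.cos(a),-np.sin(a),0],[np.sin(a),np.cos(a),0],[0,0,1]]);return P@R.T+[p[0],p[1],0]
    f=lambda p:np.ravel([proj(c,w) for w in W(p)]-U)
    r=least_squares(f,x0,loss='soft_l1');return r.x,f(r.x).reshape(-1,2)
E
python3 - <<'E'
from h import *
c=load('wg.png')
P=[(-55,-110,8),(95,-110,8),(95,140,8),(-55,140,8),(-30.5,-110,28),(-11,-110,28),(11,-110,28),(30.5,-110,28)]
U=np.array([(279,343),(443,341),(451,38),(252,40),(302,353),(324,353),(350,352),(372,352)])/1.5
x,r=fit(c,P,U,[.58,.22,.2]);print('gauge',x,np.degrees(x[2]),r.round(1).tolist())
np.save('gauge.npy',x)
t=ray(c,(369/1.5,244/1.5),.028);a=x[2];d=t[:2]-x[:2]
print('tip local',d@[np.cos(a),np.sin(a)],d@[-np.sin(a),np.cos(a)],t)
c,im=shot('wrist','wt.png')
cv2.imwrite('pics/wt2.png',cv2.resize(im,(768,576),interpolation=cv2.INTER_CUBIC))
s=manip.get_state();print(s['clock'],s['position'],s['ee_rot'],s['qpos'])
E
```

```text
gauge [0.53774756 0.23966292 0.27086896] 15.519647979413135 [[-0.2, 0.4], [0.4, 0.6], [0.9, -1.1], [-0.9, -0.8], [-0.0, 0.2], [0.2, 0.1], [-0.3, 0.6], [-0.0, 0.4]]
tip local 0.030210911827714956 -0.01271061959286816 [0.57025791 0.23549924 0.028     ]
3.25 [ 0.64101031 -0.26889811  0.2399037 ] [1.66308459e-04 6.63956057e-01 7.47771539e-01 2.31147013e-04] [-4.97393114e-01  4.59360005e-01  1.21793439e+00  3.77000184e-04
  1.46386950e+00 -6.16035766e-01]
```

View pics/wt2.png

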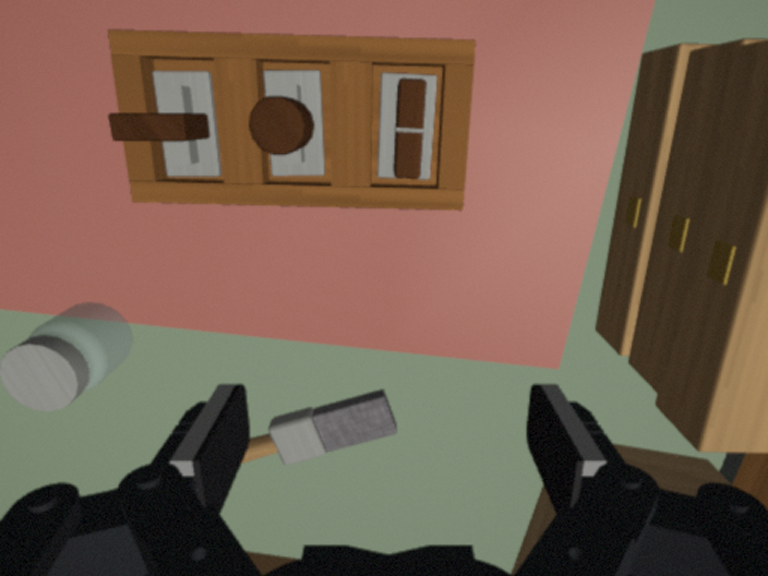

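The wrist view shows the crosswise bar at (160,127), the round knob at (281,125), and the target at (410,129). The target's bar lies along its foot, with the steel line at y≈131. The brush, jar and cabinet are clear of the grasp.

```bash
cat >> h.py <<'E'
def to(x,y,z,head):  # world target, tool-y heading deg -> normalised row
    s=manip.get_state();q=s['ee_rot'];R=Ro.from_quat([q[1],q[2],q[3],q[0]]).as_matrix()
    h=np.degrees(np.arctan2(R[1,1],R[0,1]));d=R.T@(np.array([x,y,z])-s['position'])
    return np.round(np.r_[d/.8,(h-head)/120],4),h
E
python3 - <<'E'
from h import *
c=load('wt.png')
x,r=fit(c,[(-117.5,55,26),(117.5,55,26),(117.5,-55,26),(-117.5,-55,26)],np.array([(109,30),(475,41),(463,209),(133,202)])/1.5,[.58,-.2,.1]);print('tray',x,np.degrees(x[2]),r.round(1).tolist())
a=x[2];print('pocket',x[:2]+.075*np.array([np.cos(a),np.sin(a)]))
x,r=fit(c,[(-8,28,74),(8,28,74),(8,-28,74),(-8,-28,74)],np.array([(398,78),(425,78),(421,178),(394,178)])/1.5,[.64,-.2,.1]);print('bar',x,np.degrees(x[2]),r.round(1).tolist())
x2,r=fit(c,[(-19,35,14),(19,35,14),(19,-35,14),(-19,-35,14)],np.array([(383,72),(437,74),(432,181),(379,179)])/1.5,[.64,-.2,.1]);print('foot',x2,np.degrees(x2[2]),r.round(1).tolist())
print(ray(c,(410/1.5,130.5/1.5),.074))
h=np.degrees(x2[2]);print(to(x[0],x[1],.16,h),to(x[0],x[1],.05,h))
E
```

```text
tray [ 0.57061423 -0.19687161  0.09480979] 5.432200652741688 [[-1.2, -0.3], [1.2, -0.7], [0.5, 1.5], [-0.5, 0.6]]
pocket [ 0.6452774  -0.18977153]
bar [ 0.64477069 -0.18930254  0.09507433] 5.447357989393365 [[-0.5, -0.6], [0.4, -0.1], [-0.1, 0.6], [0.2, 0.1]]
foot [ 0.64619901 -0.1896966   0.08818459] 5.052604956987598 [[-0.7, 0.5], [0.8, 0.5], [-0.1, -0.7], [0.1, -0.5]]
[ 0.64516162 -0.18972986  0.074     ]
(array([0.0982, 0.0164, 0.0999, 0.0145]), np.float64(6.795421607097997)) (array([0.0982, 0.0163, 0.2374, 0.0145]), np.float64(6.795421607097997))
```

>>> move_arm:
  deltas:
    - [[0.0982,0.0164,0.13,0.0125,-0.06],[0.0982,0.0164,0.13,0.0125,-0.06],[0.0982,0.0164,0.13,0.0125,-0.06],[0.0982,0.0164,0.13,0.0125,-0.06],[0.0982,0.0164,0.13,0.0125,-0.06],[0.0982,0.0164,0.13,0.0125,-0.06],[0.0982,0.0164,0.13,0.0125,-0.06],[0.0982,0.0164,0.13,0.0125,-0.06]]

```text
clock: 4.05
position: [0.6454, -0.1924, 0.1368]
ee_rot: [0.001, 0.675, 0.738, 0.0]
contact_force: [-0.5, -0.4, 0.3]
width: 0.0451
gripper_force: 0.0
```

Run:
```python
from h import *
s=manip.get_state();print(s['clock'],s['position'],s['width'],s['contact_force'])
print(to(.645,-.1895,.047,5.3))
c,im=shot('wrist','w3.png')
cv2.imwrite('pics/w3b.png',cv2.resize(im,(640,480)))
for z in (30,74):
  for y in (28,0,-28):print(z,y,(proj(c,[.645-y/1e3*np.sin(.0925),-.1895+y/1e3*np.cos(.0925),z/1e3])*1.25).round(1))
```

```text
4.05 [ 0.64544205 -0.19237384  0.13677112] 0.04509260012410543 [-0.49179999 -0.44902135  0.34888793]
(array([ 0.0038, -0.0005,  0.1122, -0.0016]), np.float64(5.113342061836354))
30 28 [321.5 193.5]
30 0 [321.7 237.6]
30 -28 [321.8 278.7]
74 28 [321.5 213.4]
74 0 [321.7 265.3]
74 -28 [321.8 312.8]
```

View pics/w3b.png

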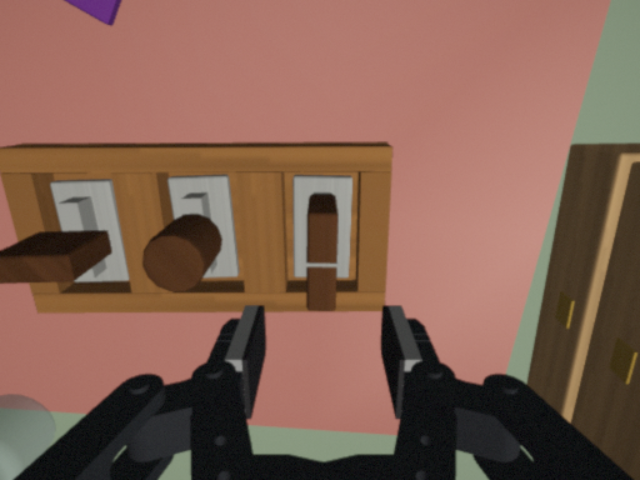

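The predicted steel-line pixel is (321.7,265) and the picture shows it at (321,265), so the pose is confirmed. I'll descend and close.

>>> move_arm:
  deltas:
    - [[0,0,0.03,0,-0.06],[0,0,0.06,0,-0.06],[0,0,0.09,0,-0.06],[0,0,0.111,0,-0.06],[0,0,0.111,0,-0.06],[0,0,0.111,0,-0.06],[0,0,0.111,0,-0.06]]

```text
clock: 4.8
position: [0.6458, -0.1918, 0.048]
ee_rot: [0.001, 0.675, 0.738, 0.001]
contact_force: [-0.6, 0.6, 0.3]
width: 0.0455
gripper_force: 0.0
```

>>> move_arm:
  deltas:
    - [[0,0,0,0,1],[0,0,0,0,1],[0,0,0,0,1],[0,0,0,0,1],[0,0,0,0,1],[0,0,0,0,1],[0,0,0,0,1],[0,0,0,0,1]]
  squeeze: 60

```text
clock: 5.6
position: [0.6453, -0.1913, 0.0476]
ee_rot: [0.001, 0.674, 0.738, 0.0]
contact_force: [-0.8, 1.0, 6.3]
width: 0.015
gripper_force: 59.5
```

Run:
```python
from h import *
s=manip.get_state();print(s['clock'],s['position'],s['width'],s['contact_force'],s['gripper_force'],to(.645,-.1895,.047,5.3))
```

```text
5.6 [ 0.6452541  -0.19131689  0.04762131] 0.015003557420834234 [-0.84423381  1.04371708  6.34092349] 59.489686489105225 (array([ 0.0023, -0.0001,  0.0008, -0.001 ]), np.float64(5.17703329688013))
```

>>> move_arm:
  deltas:
    - [[0,0,-0.03,0,1],[0,0,-0.07,0,1],[0,0,-0.12,0,1],[0,0,-0.15,0,1],[0,0,-0.15,0,1],[0,0,-0.15,0,1]]

```text
clock: 6.2
position: [0.6441, -0.1908, 0.1653]
ee_rot: [-0.001, 0.674, 0.738, -0.0]
contact_force: [-0.6, 0.3, -3.0]
width: 0.0156
gripper_force: 59.1
```

Run:
```python
from h import *
s=manip.get_state();print(s['clock'],s['position'],s['width'],s['contact_force'],s['gripper_force'])
g=np.load('gauge.npy');c=load('wg.png');R=np.array([[np.cos(g[2]),-np.sin(g[2])],[np.sin(g[2]),np.cos(g[2])]])
for p,z in[((279,464),.04),((250,445),.07),((279,464),0)]:
  w=ray(c,np.array(p)/1.5,z);print('purple',w,'local',R.T@(w[:2]-g[:2]))
cs=load('side0.png')
for p,z in[((252,209),.07),((260,232),.07),((262,235),0),((248,228),0)]:
  w=ray(cs,p,z);print('purple side',w,'local',R.T@(w[:2]-g[:2]))
for y in(-.160,.002-.160):
  w=g[:2]+R@[0,y-.0018];print(w,to(w[0],w[1],.165,np.degrees(g[2])))
```

```text
6.2 [ 0.64408151 -0.19084552  0.16532865] 0.01559661611147142 [-0.56161529  0.28317227 -2.97665636] 59.08745884895325
purple [0.54089779 0.0156624  0.04      ] local [-0.05690019 -0.21667609]
purple [0.51547614 0.0538455  0.07      ] local [-0.07117833 -0.17308314]
purple [ 0.53888143 -0.01838869  0.        ] local [-0.06795404 -0.24894612]
purple side [ 0.51465322 -0.0284982   0.07      ] local [-0.09400385 -0.25220431]
purple side [ 0.4699539  -0.10773697  0.07      ] local [-0.1582752  -0.31659379]
purple side [ 0.51319619 -0.07215052  0.        ] local [-0.10708775 -0.29387516]
purple side [ 5.02609521e-01 -2.45649740e-02 -1.11022302e-16] local [-0.10455601 -0.24519197]
[0.5810402  0.08376235] (array([ 0.349 , -0.0475,  0.0008, -0.0862]), np.float64(5.174928698419481))
[0.58050506 0.08568943] (array([ 0.3514, -0.048 ,  0.0008, -0.0862]), np.float64(5.174928698419481))
```

>>> move_arm:
  deltas:
    - [[0.349,-0.0475,0,-0.086,1],[0.349,-0.0475,0,-0.086,1],[0.349,-0.0475,0,-0.086,1],[0.349,-0.0475,0,-0.086,1],[0.349,-0.0475,0,-0.086,1],[0.349,-0.0475,0,-0.086,1],[0.349,-0.0475,0.05,-0.086,1],[0.349,-0.0475,0.09,-0.086,1],[0.349,-0.0475,0.09,-0.086,1],[0.349,-0.0475,0.09,-0.086,1],[0.349,-0.0475,0.09,-0.086,1]]

```text
clock: 7.3
position: [0.5827, 0.0832, 0.0952]
ee_rot: [0.001, 0.606, 0.796, 0.001]
contact_force: [0.8, 0.7, -2.0]
width: 0.0155
gripper_force: 59.1
```

Run:
```python
from h import *
s=manip.get_state();print(s['clock'],s['position'],s['width'],s['contact_force'],s['gripper_force'],to(.581,.0838,.09,15.52))
c,im=shot('wrist','w4.png')
cv2.imwrite('pics/w4b.png',cv2.resize(im,(768,576),interpolation=cv2.INTER_CUBIC))
g=np.load('gauge.npy');R=np.array([[np.cos(g[2]),-np.sin(g[2])],[np.sin(g[2]),np.cos(g[2])]])
for P in[(-30.5,-110,28),(-11,-110,28),(11,-110,28),(30.5,-110,28),(30,-12.7,28),(-11,50,28),(11,50,28)]:
  w=g[:2]+R@np.array(P[:2])/1e3;print(P,(proj(c,[*w,P[2]/1e3])*1.5).round(1))
```

```text
7.3 [0.58270176 0.08321111 0.09518095] 0.015490076437197988 [ 0.8006044   0.71304831 -2.01299447] 59.11933779716492 (array([ 0.0013, -0.0019,  0.0065, -0.0005]), np.float64(15.463713642503373))
(-30.5, -110, 28) [307.7 201.6]
(-11, -110, 28) [355.4 201.6]
(11, -110, 28) [409.2 201.6]
(30.5, -110, 28) [456.9 201.6]
(30, -12.7, 28) [468.6 -81.3]
(-11, 50, 28) [ 344.4 -328.2]
(11, 50, 28) [ 417.1 -328. ]
```

View pics/w4b.png

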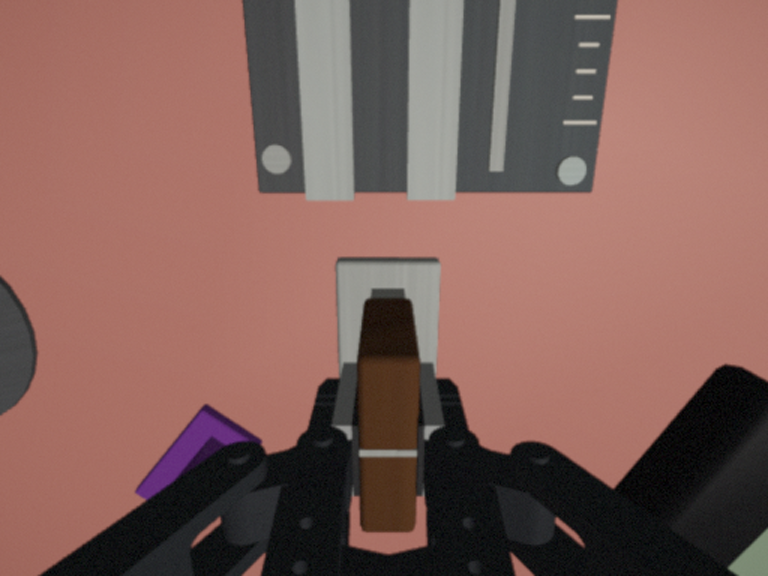

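The view shows the lip ends at (306–354) and (408–456), against predictions of 308–355 and 409–457. The shoe is held with the foot's front edge at (337–440,260) and its line at (388,454). I'll solve the shoe's pose in hand.

Run:
```python
from h import *
K,Rc,t=load('w4.png')
P=np.array([(-19,35,8),(19,35,8),(-8,28,68),(8,28,68),(-8,-28,68),(8,-28,68),(-8,0,68),(8,0,68),(-8,28,24),(8,28,24)],float)/1000
U=np.array([(337,262),(440,262),(361,357),(418,357),(363,530),(414,530),(360,454),(417,454),(366,299),(411,299)],float)/1.5
ok,rv,tv=cv2.solvePnP(P,U,K,None)
o=Rc.T@(tv.ravel()-t);Rw=Rc.T@cv2.Rodrigues(rv)[0]
e=(cv2.projectPoints(P,rv,tv,K,None)[0][:,0]-U).round(1)
print('shoe',o,'rpy',Ro.from_matrix(Rw).as_euler('ZYX',degrees=True),e.tolist())
s=manip.get_state();print(s['clock'],s['position'],s['ee_rot'])
g=np.load('gauge.npy');R=np.array([[np.cos(g[2]),-np.sin(g[2])],[np.sin(g[2]),np.cos(g[2])]])
print('shoe local',R.T@(o[:2]-g[:2]),'tcp local',R.T@(s['position'][:2]-g[:2]),'dz',s['position'][2]-o[2])
print(to(*(g[:2]+R@[-.0003,-.1618]),.0525,np.degrees(g[2])))
```

```text
shoe [0.58348949 0.08356038 0.04947814] rpy [15.33810209  0.0510273   0.37544807] [[-0.5, 1.1], [0.4, 1.3], [-2.2, 1.4], [1.9, 1.5], [-1.4, 0.4], [1.2, 0.5], [-0.4, -2.1], [0.8, -2.0], [-0.7, -1.1], [0.8, -1.0]]
7.35 [0.58301812 0.08318789 0.09575079] [0.0010094  0.60558894 0.7957765  0.00088475]
shoe local [ 0.00230595 -0.16264996] tcp local [ 0.0017521  -0.16288274] dz 0.046272648909807555
(array([ 0.0014, -0.0027,  0.0541, -0.0005]), np.float64(15.45749543501473))
```

>>> move_arm:
  deltas:
    - [[0,0,0.02,0,1],[0,0,0.04,0,1],[0,0,0.04,0,1],[0,0,0.04,0,1],[0,0,0.04,0,1]]

```text
clock: 7.85
position: [0.5829, 0.0834, 0.064]
ee_rot: [0.001, 0.605, 0.796, 0.001]
contact_force: [-0.5, -0.7, -2.6]
width: 0.0153
gripper_force: 59.1
```

```bash
cat >> h.py <<'E'
def loc():
    g=np.load('gauge.npy');R=np.array([[np.cos(g[2]),-np.sin(g[2])],[np.sin(g[2]),np.cos(g[2])]])
    s=manip.get_state();print(round(s['clock'],2),'tcp local',(R.T@(s['position'][:2]-g[:2])*1e3).round(2),'z',s['position'][2].round(4),'F',s['contact_force'].round(2),'M',s['moment'].round(2),'w',s['width'],s['gripper_force'])
    return g,R
E
python3 - <<'E'
from h import *
g,R=loc();print(to(*(g[:2]+R@[-.0003,-.1618]),.0436,np.degrees(g[2])))
E
```

```text
7.85 tcp local [   1.71 -162.66] z 0.064 F [-0.46 -0.75 -2.65] M [-0.01 -0.01  0.03] w 0.01531286524601284 59.134835600852966
(array([ 0.0011, -0.0026,  0.0255, -0.0004]), np.float64(15.47535930923548))
```

>>> move_arm:
  deltas:
    - [[0.001,-0.0026,0.012,0,1],[0.001,-0.0026,0.0205,0,1],[0.001,-0.0026,0.0205,0,1],[0.001,-0.0026,0.0205,0,1]]

```text
clock: 8.25
position: [0.5792, 0.0838, 0.0457]
ee_rot: [-0.0, 0.605, 0.796, -0.0]
contact_force: [-0.1, 0.9, -2.7]
width: 0.0153
gripper_force: 59.3
```

>>> move_arm:
  deltas:
    - [[0,0,0.0025,0,1],[0,0,0.0025,0,1]]

```text
clock: 8.45
position: [0.5795, 0.0837, 0.044]
ee_rot: [-0.0, 0.605, 0.796, 0.0]
contact_force: [0.3, 1.1, -2.5]
width: 0.0152
gripper_force: 59.3
```

>>> move_arm:
  deltas:
    - [[0,0,0.0025,0,1],[0,0,0.0025,0,1]]

```text
clock: 8.65
position: [0.5794, 0.0837, 0.0419]
ee_rot: [-0.0, 0.605, 0.796, -0.0]
contact_force: [-0.1, 1.0, -2.5]
width: 0.0153
gripper_force: 59.3
```

>>> move_arm:
  deltas:
    - [[0,0,0.0015,0,1],[0,0,0.0015,0,1]]

```text
clock: 8.85
position: [0.5795, 0.0838, 0.0416]
ee_rot: [0.0, 0.605, 0.796, 0.0]
contact_force: [-1.7, 0.7, 3.5]
width: 0.0152
gripper_force: 59.9
```

Run:
```python
from h import *
g,R=loc()
```

```text
8.85 tcp local [  -1.47 -161.39] z 0.0416 F [-1.71  0.74  3.47] M [-0.09  0.24 -0.01] w 0.01515399873468246 59.88431096076965
```

Contact came at TCP z = 0.0416 m, so the shoe's origin is 41.6 mm below the TCP. I'll raise to mid-channel height.

>>> move_arm:
  deltas:
    - [[0,0.0013,-0.014,0,1],[0,0.0013,-0.014,0,1],[0,0.0013,-0.014,0,1],[0,0.0013,-0.014,0,1]]

```text
clock: 9.25
position: [0.5804, 0.084, 0.052]
ee_rot: [-0.0, 0.605, 0.796, -0.0]
contact_force: [-0.6, 0.0, -2.4]
width: 0.0154
gripper_force: 59.4
```

Run:
```python
from h import *
g,R=loc();print(to(*(g[:2]+R@[-.0004,-.120]),.0525,np.degrees(g[2])))
```

```text
9.25 tcp local [  -0.57 -161.41] z 0.052 F [-0.62  0.01 -2.35] M [-0.05 -0.01 -0.02] w 0.015357083051667508 59.36647653579712
(array([ 0.0518,  0.0002, -0.0006, -0.0002]), np.float64(15.49312675954247))
```

>>> move_arm:
  deltas:
    - [[0.01,0,-0.0006,0,1],[0.018,0,-0.0006,0,1],[0.026,0,-0.0006,0,1],[0.034,0,-0.0006,0,1],[0.042,0,-0.0006,0,1],[0.05,0,-0.0006,0,1],[0.05,0,-0.0006,0,1],[0.05,0,-0.0006,0,1]]

```text
clock: 10.05
position: [0.5698, 0.1227, 0.0526]
ee_rot: [0.0, 0.605, 0.796, 0.0]
contact_force: [-0.1, -0.4, -2.8]
width: 0.0149
gripper_force: 59.4
```

Run:
```python
from h import *
g,R=loc();print(to(*(g[:2]+R@[-.0004,-.050]),.0525,np.degrees(g[2])))
```

```text
10.05 tcp local [  -0.36 -121.26] z 0.0526 F [-0.06 -0.41 -2.79] M [-0.   -0.03  0.  ] w 0.014898251799692477 59.36734735965729
(array([ 0.0891, -0.    ,  0.0001,  0.0001]), np.float64(15.529043464358104))
```

No contact, and x is centred. I'll slide further in.

>>> move_arm:
  deltas:
    - [[0.015,0,0,0,1],[0.03,0,0,0,1],[0.045,0,0,0,1],[0.06,0,0,0,1],[0.075,0,0,0,1],[0.088,0,0,0,1],[0.088,0,0,0,1],[0.088,0,0,0,1]]

```text
clock: 10.85
position: [0.551, 0.1906, 0.0526]
ee_rot: [0.0, 0.605, 0.796, -0.0]
contact_force: [-0.7, -0.2, -2.3]
width: 0.0154
gripper_force: 59.4
```

Run:
```python
from h import *
g,R=loc();print(to(*(g[:2]+R@[-.0004,-.0145]),.0505,np.degrees(g[2])))
c,im=shot('wrist','w5.png')
cv2.imwrite('pics/w5b.png',cv2.resize(im,(768,576),interpolation=cv2.INTER_CUBIC))
for P in[(-11,-110,28),(11,-110,28),(30,-12.7,28),(-11,50,28),(11,50,28),(0,-50,68)]:
  w=g[:2]+R@np.array(P[:2])/1e3;print(P,(proj(c,[*w,P[2]/1e3])*1.5).round(1))
```

```text
10.85 tcp local [ -0.37 -50.77] z 0.0526 F [-0.66 -0.24 -2.27] M [ 0.01 -0.01  0.03] w 0.01543533389862313 59.36787486076355
(array([ 0.0453, -0.    ,  0.0026,  0.0003]), np.float64(15.552015658409678))
(-11, -110, 28) [359.3 498. ]
(11, -110, 28) [414.  498.1]
(30, -12.7, 28) [476.1 266.3]
(-11, 50, 28) [350.2  62.6]
(11, 50, 28) [424.7  62.8]
(0, -50, 68) [386.8 432.1]
```

View pics/w5b.png

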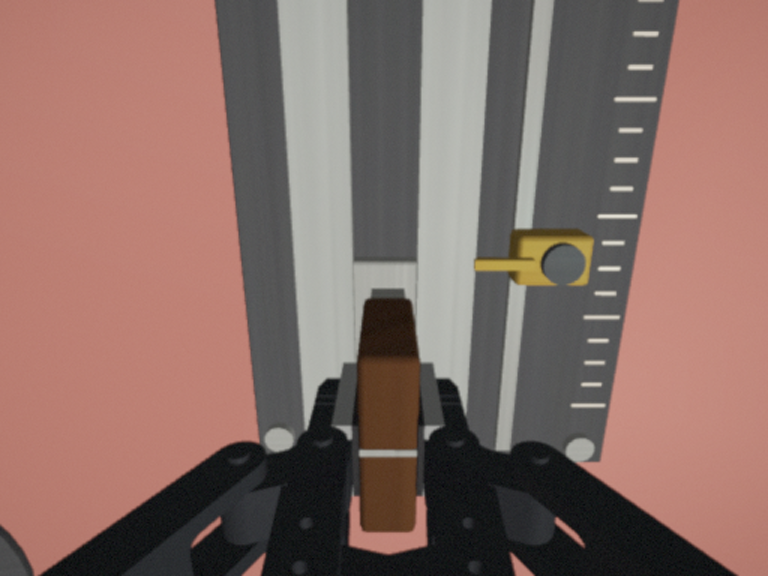

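The view shows the foot in the channel under the lips, the pointer tip at (475,265), and the steel line at (388,454). I'll compute the remaining travel from this same picture.

Run:
```python
from h import *
g,R=loc();c=load('w5.png')
im=cv2.imread('pics/w5.png').astype(int)
# line row subpixel
pr=im[295:312,250:268].sum(2).mean(1);w=np.clip(pr-np.median(pr)-40,0,None);row=295+(w*np.arange(17)).sum()/w.sum()
tc=im[165:190,318:340];br=(tc[:,:,2]-tc[:,:,0])>60;ys,xs=np.nonzero(br);print('line row',row,'tip col',318+xs.min(),'row',165+ys.mean())
f=lambda uv,z:(R.T@(ray(c,uv,z)[:2]-g[:2])*1e3).round(2)
L=f((258.7,row),.079);T=f((318+xs.min(),165+ys.mean()),.028);print(L,T,'travel',T[1]-L[1],(T[1]-L[1])/800)
print('foot front', f((387/1.5,262/1.5),.019))
```

```text
10.9 tcp local [ -0.36 -51.14] z 0.0526 F [ 1.21  0.35 -2.65] M [-0.02 -0.03  0.01] w 0.015480715711651842 59.36769783496857
line row 301.8485179555387 tip col 318 row 176.45977011494253
[  0.35 -48.5 ] [ 30.28 -12.12] travel 36.38 0.045475
foot front [ -0.03 -13.88]
```

>>> move_arm:
  deltas:
    - [[0.012,0,0,0,1],[0.024,0,0,0,1],[0.036,0,0,0,1],[0.0455,0,0,0,1],[0.0455,0,0,0,1],[0.0455,0,0,0,1],[0.0455,0,0,0,1]]

```text
clock: 11.6
position: [0.5413, 0.2253, 0.0526]
ee_rot: [0.0, 0.605, 0.796, -0.0]
contact_force: [-0.3, -0.4, -2.3]
width: 0.0151
gripper_force: 59.4
```

>>> move_arm:
  deltas:
    - [[0,0,0.002,0,1],[0,0,0.0035,0,1],[0,0,0.0035,0,1],[0,0,0.0035,0,1]]

```text
clock: 12.0
position: [0.5413, 0.2253, 0.0497]
ee_rot: [-0.0, 0.605, 0.796, -0.0]
contact_force: [0.8, 0.2, -2.7]
width: 0.0153
gripper_force: 59.3
```

Run:
```python
from h import *
g,R=loc()
c,im=shot('wrist','w6.png')
for P in[(30,-12.4,28),(0,-12.4,76)]:
  w=g[:2]+R@np.array(P[:2])/1e3;print(P,(proj(c,[*w,P[2]/1e3])).round(1))
im=im.astype(int)
pr=im[295:312,250:268].sum(2).mean(1);w=np.clip(pr-np.median(pr)-40,0,None);row=295+(w*np.arange(17)).sum()/w.sum()
f=lambda uv,z:(R.T@(ray(c,uv,z)[:2]-g[:2])*1e3).round(2)
print(row,f((258.7,row),.076))
cc,i2=shot('scene','sc6.png');_,i3=shot('side','sd6.png')
a=cv2.resize(i2[165:230,285:385],(500,325),interpolation=cv2.INTER_CUBIC);b=cv2.resize(i3[130:205,150:255],(455,325),interpolation=cv2.INTER_CUBIC)
cv2.imwrite('pics/c6.png',cv2.resize(np.hstack([a,b]),(800,272)))
```

```text
12.0 tcp local [ -0.4  -14.79] z 0.0497 F [ 0.76  0.23 -2.73] M [-0.04 -0.01 -0.  ] w 0.01525136709665175 59.26868677139282
(30, -12.4, 28) [314.3 243.2]
(0, -12.4, 76) [257.9 301.4]
301.8394945303659 [  0.33 -12.61]
```

>>> move_arm:
  deltas:
    - [[0.0004,0,0.0004,0,1],[0.0004,0,0.0004,0,1],[0.0004,0,0.0004,0,0.3],[0.0004,0,0.0004,0,-0.06],[0.0004,0,0.0004,0,-0.06],[0.0004,0,0.0004,0,-0.06],[0.0004,0,0.0004,0,-0.06]]

```text
clock: 12.85
position: [0.5413, 0.2259, 0.0496]
ee_rot: [0.0, 0.605, 0.796, 0.0]
contact_force: [0.7, -0.1, -0.5]
width: 0.0449
gripper_force: 0.0
```

>>> move_arm:
  deltas:
    - [[0,0,-0.02,0,-0.06],[0,0,-0.05,0,-0.06],[0,0,-0.1,0,-0.06],[-0.05,0,-0.15,0,-0.06],[-0.05,0,-0.2,0,-0.06],[-0.05,0,-0.2,0,-0.06],[-0.05,0,-0.2,0,-0.06],[-0.05,0,-0.2,0,-0.06]]

```text
clock: 13.65
position: [0.5509, 0.1872, 0.2082]
ee_rot: [-0.001, 0.605, 0.796, -0.001]
contact_force: [1.4, 0.1, 0.5]
width: 0.045
gripper_force: 0.0
```

Run:
```python
from h import *
g,R=loc()
c,im=shot('wrist','w7.png')
cv2.imwrite('pics/w7b.png',cv2.resize(im,(768,576),interpolation=cv2.INTER_CUBIC))
```

```text
13.65 tcp local [ -1.38 -54.04] z 0.2082 F [1.43 0.1  0.53] M [ 0.   -0.01  0.04] w 0.04497797254187657 0.0
```

View pics/w7b.png

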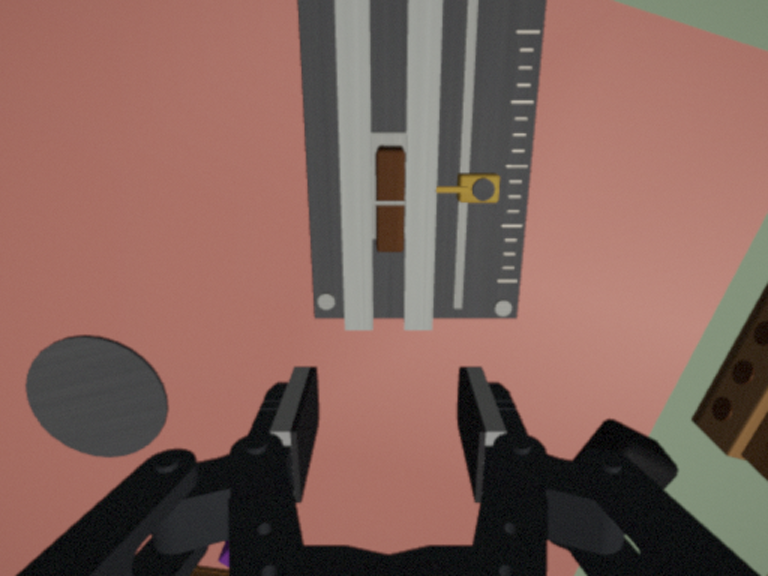

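The shoe sits released in the rail, with its line at (390,203) and the pointer tip at (437,190). I'll measure both with a settled arm.

>>> move_arm:
  deltas:
    - [[0,0,0,0,-0.06],[0,0,0,0,-0.06],[0,0,0,0,-0.06]]

```text
clock: 14.0
position: [0.5516, 0.1874, 0.2087]
ee_rot: [-0.0, 0.605, 0.796, -0.0]
contact_force: [-0.3, 0.4, 0.5]
width: 0.045
gripper_force: 0.0
```

Run:
```python
from h import *
g,R=loc()
for k in range(3):
  c,im=shot('wrist','w8.png');im=im.astype(int)
  f=lambda uv,z:(R.T@(ray(c,uv,z)[:2]-g[:2])*1e3)
  lo=proj(c,[*(g[:2]+R@[0,-.0124]),.076]);u,v=int(lo[0]),int(lo[1])
  pr=im[v-8:v+9,u-4:u+5].sum(2).mean(1);w=np.clip(pr-np.median(pr)-40,0,None);row=v-8+(w*np.arange(17)).sum()/w.sum()
  tp=proj(c,[*(g[:2]+R@[.03,-.0124]),.028]);a,b=int(tp[0]),int(tp[1])
  B=im[b-6:b+7,a-3:a+9];ys,xs=np.nonzero((B[:,:,2]-B[:,:,0])>60)
  L=f((lo[0],row),.076);T=f((a-3+xs.min(),b-6+ys.mean()),.028)
  fr=None;print('line',L*1e3,'tip',T*1e3,'diff mm',(L-T)[1]*1e3)
  col=im[60:130,u-2:u+3].sum(2).mean(1);d=np.diff(col);i=60+np.argmax(d);print('foot front edge row',i,f((lo[0],i+.5),.016)*1e3)
  l=proj(c,[*(g[:2]+R@[-.011,-.110]),.028]);print('lip end pred',l,proj(c,[*(g[:2]+R@[.095,-.110]),.008]))
```

```text
14.0 tcp local [ -0.67 -54.09] z 0.2087 F [-0.3   0.36  0.5 ] M [ 0.   -0.01  0.03] w 0.04503939488818574 0.0
line [-1.10509761e-01 -1.23356343e+04] tip [ 29750.8817908  -11578.36632609] diff mm -757.2679605760495
foot front edge row 87 [  -72.10040905 22615.50002927]
lip end pred [248.08535173 220.22184373] [344.38643247 212.94200176]
line [ 8.77889974e-02 -1.24645864e+04] tip [ 29986.20683192 -11632.54192754] diff mm -832.0444802128044
foot front edge row 87 [  -74.14839909 22505.2942484 ]
lip end pred [247.89474604 220.05106103] [344.14498877 212.75523194]
line [ 1.47342574e-02 -1.24123078e+04] tip [ 30121.15112289 -11698.45438208] diff mm -713.8534337716269
foot front edge row 87 [  -72.10459621 22459.74684283]
lip end pred [247.79031742 219.95020286] [343.99499543 212.64757388]
```

Values are in µm: line −12.4 mm, tip −11.65 to −12.7 mm across views, so they agree within about 0.7 mm, near the calibration limit. One last look at the bench before handing in.

Run:
```python
from h import *
_,a=shot('side','sd9.png');_,b=shot('scene','sc9.png')
A=a[130:290,140:370];B=b[150:270,110:430]
o=np.zeros((560,640,3),np.uint8);o[:320,:460]=cv2.resize(A,(460,320),interpolation=cv2.INTER_CUBIC);o[320:560]=cv2.resize(B,(640,240),interpolation=cv2.INTER_CUBIC)
cv2.imwrite('pics/fin.png',o)
```

```text
(no output)
```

View pics/fin.png

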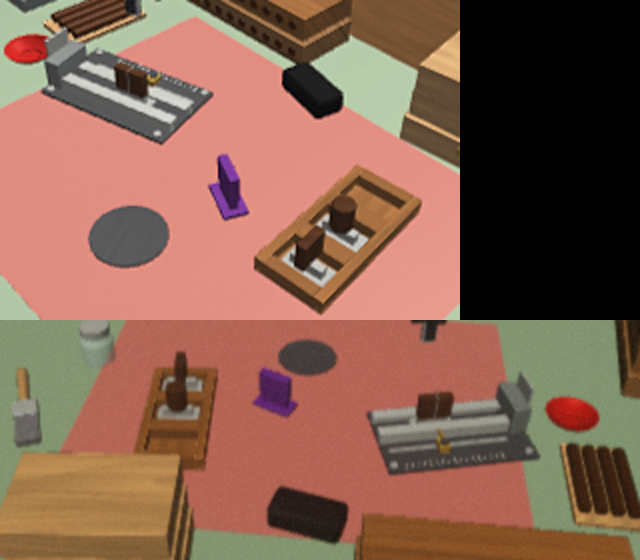

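The final view shows the stop in the rail at the pointer, its pocket empty, and the other two shoes and the rest of the bench undisturbed.

```bash
python3 -c "
from rig import manip;print(manip.sign_off())"
```

```text
the job is handed in; nothing more can be done
None
```

The length stop is in the rail, let go, with its steel line within about 0.7 mm of the brass pointer by my camera measurements; nothing else on the bench looked disturbed, and the job was handed in after about 14 s of the 45 s allowed.

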